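# Push a rejected release bearing through the reject box's gravity flap

## Robot

A 6-joint arm with a two-finger parallel gripper is mounted at the origin on a cart in front of the work surface, level with it; the furniture and walls round the work are solid. World frame = base frame: x ahead of the robot, y to its left, z up, the work surface at z = 0. Lengths are in m, angles in rad, forces in N, time in s.
With the tool pointing down it reaches from about 0.35 to 0.975 m from the base axis. Payload 4.9 kg.
Tool frame: the origin (TCP) lies at the very end of the fingers, on their centre line; the grasp point (between the pads) lies 19 mm behind it; z points along the fingers, y is the line along which they close (so a half turn about z gives the same grasp; the last joint's range is limited). The gripper opens to 85 mm and grips with 20 to 120 N. Pads are 22 mm wide; open, the fingers measure 114 mm over their backs; the gripper's body (76 mm by 85 mm) begins 54 mm behind the grasp point. The pads swing forward as they close: fully open they stand 13 mm farther back than shut.
Start: joints at [-1.36, 0.053, 1.613, -0, 1.476, -0.119], TCP at [0.202, -0.591, 0.231] pointing down, gripper open.
Joint ranges: [-3.01, 3.01], [-1.01, 2.22], [0.06, 2.58], [-1.02, 4.17], [0.09, 2.62], [-3.14, 3.14]. Speed limits (rad/s): [2.57, 2.57, 3.14, 3.14, 3.14, 3.14].

## Interface

Orientations are given as a unit quaternion [w, x, y, z].
In Python, from plant import state, optics, ticket, nets gives the robot as it stands. The module is installed in compiled form; this text tells all that it offers.
- The arm moves only by the shell command python3 -m inch 'ROWS' [OPENING]. ROWS is JSON, a list of rows, each an object of numbers: "dx", "dy", "dz": the shift along the tool's x, y, z as a fraction of full scale; "rx", "ry", "rz": the turn, a rotation vector about the tool's x, y, z as a fraction of full scale. In form: [{"dx": .., "dy": .., "dz": .., "rx": .., "ry": .., "rz": ..}, ...]. A call has 1 to 5 rows; each row is the pose to reach, as a shift and turn from the pose commanded when the call began, along the tool's axes at that moment; what a row does not reach only later rows make up. Full scale, the value 1, is 0.8 m for a shift and 1.5 rad for a turn. A row lasts 1/10 s, in which the tool goes at most 50 mm and 8.59 degrees, less where a joint would pass 70% of its speed; a pose out of reach is approached as far as the arm can. A call with a number of a shift or a turn outside -1 to 1 is refused whole. A call with a gripper value outside its range is refused whole. OPENING is the opening, from -1 (shut) to 1 (fully open), set as the call begins (- or left out, the last holds). The fingers move at their own pace and stop on an object; the grip force is fixed at half the most. Time passes only in rows, so rows that repeat a pose let the fingers close. It gives the time, the measured TCP pose, the force, the opening and the grip force at its end, in the units of the state.
- state(): the state, without advancing time (a new reading comes with each control period).
- optics.grab_frame(name): name is "scene" or "top"; returns the picture (400x640x3 uint8, red, green, blue); there is no depth.
- optics.camera_info(name): a dict with "fx", "fy", "cx", "cy" (pixels), "R" (3x3) and "t" (3): a world point X has camera coordinates R X + t. Camera axes: x right, y down, z forward; pixel columns grow to the right and rows downward; lengths in m; the calibration is good to about 2 mm. A picture is of the moment at which its call begins. camera_info takes no time and is no camera call.
- ticket.job_done(): hands the job in; it is judged then, once.
Trained networks look in the newest picture that a camera, given by its name, has taken for a name from the list of things; names that differ only in an ending like _2 or _b are one class to them, and where a whole thing is asked for, a point or a joint stands for the part that bears it (a point fixed in the world has none). Each returns a list of dicts, best first, with "confidence" (0 to 1); they miss things now and then, are a little off and sometimes report something else, mostly with a low value. They report only what shows in the picture. A call takes as long as a camera call. They do not tell look-alikes from the thing itself.
- nets.boxes_of(camera, name): "bbox" ([centre column, centre row, width, height] in pixels, round what is visible of it).
- nets.outline_of(camera, name): "pixels" (400x640 bool, what is visible of it) and "bbox" ([centre column, centre row, width, height] in pixels, round what is visible of it).
The state is a dict: "time": time; "joint_pos": joint angles; "joint_vel": joint speeds; "joint_efforts": joint torques, N m; "tool_pos": TCP position; "tool_rot": TCP orientation; "contact_force": force on the tool from outside, world axes, zero at the start; "ft_torque": the same for the moment, N m; "gripper_width": opening from 0.0 (shut) to 1.0 (fully open); "grasp_force": force on a finger pad.
Only numpy, scipy, OpenCV 4.12 (cv2) and the standard library are available. Lean on these libraries where they do the work, as an engineer would, in place of code of your own. Each camera call takes 0.05 s, during which the arm holds its last target. There are 200 camera calls.

## Task

The release bearing lying on the feed tray of the reject box has failed its check. With the fingertips push it along the tray and on through the hanging flap until it drops into the box, then draw the fingers back out so that the flap swings shut by itself. Only push it, never lift it, and leave the two good bearings on the worktop where they stand.

Things in the scene. Friction and masses are not known exactly. Their poses are not given: they have to be found in the camera images.
- reject_box: Reject box of grey sheet steel, clear cover, bolted down, 280 mm long, 103 wide (front of its feed tray 153), 143 high. Origin: on the worktop (z 0) under the shut flap, on the centre line; +x runs level along the feed direction into the box, +y left of that, z up. Feed tray top level at z = 60 mm, from x = -168 (open front edge) to +30 mm (lip); mouth 67 mm wide at x = 0.
- lane_entry (a point): Point on the tray surface, centre line, box x = -45 mm. From here to the flap (x = 0) two straight guides 62 mm apart inside form a lane; towards the robot they flare evenly to 150 mm apart at x = -165 mm. All guides stand 13 mm above the tray and are 3 mm thick.
- lip (a point): Point on the tray's inner end, centre line, box x = +30 mm, z = 60 mm. Beyond it a steep ramp drops to the box floor (z = 3 mm); back wall at x = 109 mm. The bearing overbalances and drops by itself once its centre is a few mm past the lip; its rear edge is then 5 to 12 mm inside the flap's plane.
- hinge (a point): Middle of the flap's hinge rod, box x = 0, z = 132 mm (72 mm above the tray). It crosses the mouth, 5 mm thick, knuckles 9 mm; side brackets stick out to x = -8 mm. It stops an upright tool before the bearing drops, but fingers leaned about 30 degrees from upright (tips ahead of the wrist, along box +x) reach in under it.
- flap (a joint): Gravity flap in the mouth of the box: plain aluminium plate 60 wide x 64 high x 3 mm, 70 g, hung from the hinge rod. Angle in rad: 0 hangs shut, grows as its lower edge is pushed inwards (box +x), stops at 1.45; cannot swing outwards. No spring, hardly any friction: under 1 N opens it, and it swings shut by its own weight in about a second when nothing is in its way.
- flap_edge (a point): Middle of the flap's lower edge; 4 mm above the tray when shut.
- bearing_center (a point): Centre of the rejected release bearing: steel ring with dark seal, 52 mm diameter, 26 mm high, about 0.18 kg, lying loose and flat on the flared part of the feed tray, its centre 13 mm above the tray.
- bearing: The same rejected bearing as a body; origin at the centre of its underside, z along its axis.
- good_bearing_1: Good release bearing of the same size lying flat on the worktop to the right of the reject box; origin at the centre of its underside. Leave it alone.
- good_bearing_2: Second such good bearing on the worktop, farther from the robot than the first; origin at the centre of its underside. Leave it alone.
Things that resemble listed ones, but are neither listed nor needed, are in the scene too. Leave any blue or brown look-alike of the bearing alone.

How it is judged:
On the way, in this order (a step that is already met when the one before it is completed fails the run):
1. the bearing is under the opened flap, still on the tray (value of joint flap above 0.3 rad and x of bearing_center in the frame of reject_box above 0 m and z of bearing_center in the frame of reject_box above 0.06 m), for 0.05 s.
2. the bearing has dropped into the box (z of bearing_center in the frame of reject_box below 0.05 m and x of bearing_center in the frame of reject_box between 0.03 and 0.109 m and y of bearing_center in the frame of reject_box between -0.05 and 0.05 m), for 0.1 s.
At the end, for the whole second after the job is handed in: The rejected bearing lies at rest inside the box behind the lip (its centre under 50 mm above the worktop and within the box walls), the flap hangs shut (within 0.06 rad) and still, and both good bearings are within 20 mm of where they stood (all of step 2 and value of joint flap below 0.06 rad and velocity of joint flap between -0.2 and 0.2 rad/s and linear speed of bearing below 0.02 m/s and distance of each of good_bearing_1, good_bearing_2 from where it was at the start of the episode below 0.02 m); the robot touches nothing.
It fails at once if the rejected bearing is lifted more than 12 mm off the tray (z of bearing_center in the frame of reject_box above 0.085 m).
It fails at once if the rejected bearing falls off the tray outside the box (z of bearing_center in the frame of reject_box below 0.05 m and x of bearing_center in the frame of reject_box below 0.02 m).
It fails at once if a good bearing is pushed more than 20 mm or lifted (distance of good_bearing_1 from where it was at the start of the episode above 0.02 m).
It fails at once if a good bearing is pushed more than 20 mm or lifted (distance of good_bearing_2 from where it was at the start of the episode above 0.02 m).
It also fails if it takes over 35 s, if anything falls off the work surface, if the arm or the gripper's body presses on something with over 40 N, if the wrist force passes 120 N, or if a joint passes its speed limit or range.

## Working session

There is one attempt and no reset: what is moved stays moved. The work goes in short steps, Python scripts to look and compute and a shell command to move; the robot and the scene stay as the last step left them, time stands still between calls to the robot, and variables do not carry over. Pictures are saved under pics/ and viewed, at most 10 in all, crops included, and the job is handed in when it is done.

```bash
mkdir -p pics
python3 - <<'E'
from plant import state, optics, nets
import cv2
s=state();print({k:s[k] for k in('time','tool_pos','tool_rot','gripper_width')})
for c in('scene','top'):
    f=optics.grab_frame(c);cv2.imwrite(f'pics/{c}0.png',f[:,:,::-1]);print(c,optics.camera_info(c))
    for n in('bearing','reject_box','flap','good_bearing_1'):
        print(c,n,[([round(float(v)) for v in d['bbox']],round(float(d['confidence']),2)) for d in nets.boxes_of(c,n)][:6])
E
```

```text
{'time': 0.0, 'tool_pos': array([ 0.2022799 , -0.59069688,  0.23007117]), 'tool_rot': array([-1.02847566e-03,  9.86434449e-01,  1.64152427e-01, -3.60852176e-05]), 'gripper_width': 1.000364395119827}
scene {'fx': 444.38602121819434, 'fy': 444.38602121819434, 'cx': 322.5132366474891, 'cy': 198.7502158372032, 'R': array([[-0.73240791, -0.68079931,  0.0095365 ],
       [-0.34218641,  0.35594491, -0.86960432],
       [ 0.58863156, -0.64016835, -0.49365714]]), 't': array([0.37992581, 0.27701473, 0.74169929])}
scene bearing [([236, 292, 25, 30], 0.92), ([366, 201, 16, 13], 0.82), ([293, 260, 30, 24], 0.59), ([324, 247, 20, 10], 0.42)]
scene reject_box [([273, 246, 140, 125], 0.71)]
scene flap [([260, 226, 22, 37], 0.76)]
scene good_bearing_1 [([362, 240, 24, 19], 0.55), ([355, 225, 19, 19], 0.51), ([275, 245, 136, 123], 0.25)]
top {'fx': 414.79106728646417, 'fy': 414.79106728646417, 'cx': 321.2345987540884, 'cy': 200.07069492198357, 'R': array([[ 0.02592604, -0.99965323,  0.0046099 ],
       [-0.99556394, -0.02623666, -0.09035526],
       [ 0.09044488, -0.0022469 , -0.99589893]]), 't': array([0.01609812, 0.5385281 , 0.99929825])}
top bearing [([264, 236, 28, 26], 0.89), ([228, 208, 27, 20], 0.81), ([411, 196, 19, 26], 0.7), ([315, 226, 20, 18], 0.65)]
top reject_box [([265, 201, 69, 128], 0.65)]
top flap []
top good_bearing_1 [([359, 238, 22, 22], 0.72), ([371, 218, 21, 18], 0.57)]
```

View pics/scene0.png

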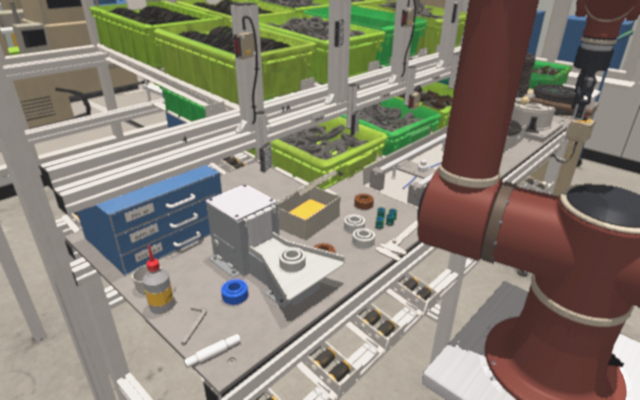

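View pics/top0.png

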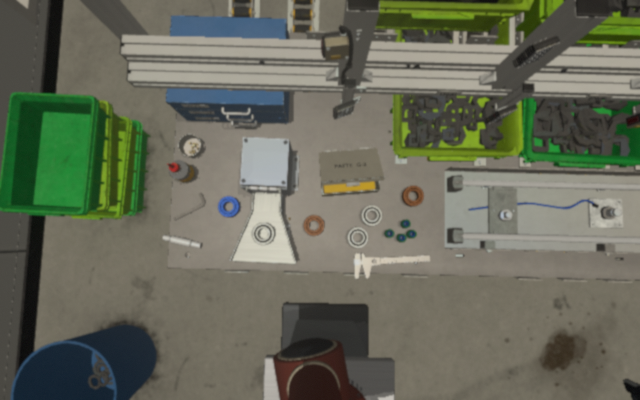

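Candidates in top view: rejected bearing on the tray (264,234; scene 292,259). The look-alikes are blue (228,206) and brown (315,225) and (412,196). The good ones are (358,238) and (371,215). I choose the grey ring on the tray and check it in a close crop.

```bash
cat > h.py <<'E'
import numpy as np
from plant import optics
def ray(c,uv):
    i=optics.camera_info(c);R=np.array(i['R']);t=np.array(i['t'])
    return -R.T@t, R.T@np.array([(uv[0]-i['cx'])/i['fx'],(uv[1]-i['cy'])/i['fy'],1])
def onz(c,uv,z):
    o,d=ray(c,uv);return o+d*(z-o[2])/d[2]
def tri(a,b):
    (o1,d1),(o2,d2)=ray('scene',a),ray('top',b)
    k=np.linalg.lstsq(np.c_[d1,-d2],o2-o1,rcond=None)[0]
    p,q=o1+k[0]*d1,o2+k[1]*d2;return (p+q)/2,np.linalg.norm(p-q)
def proj(c,X):
    i=optics.camera_info(c);p=np.array(i['R'])@X+i['t'];return np.array([i['fx']*p[0]/p[2]+i['cx'],i['fy']*p[1]/p[2]+i['cy']])
E
python3 - <<'E'
import cv2,numpy as np
a=cv2.imread('pics/top0.png')[125:275,215:315];b=cv2.imread('pics/scene0.png')[180:320,200:350]
a=cv2.resize(a,None,fx=4,fy=4,interpolation=2);b=cv2.resize(b,(400,373),interpolation=2)
o=np.zeros((600,800,3),np.uint8);o[:,:400]=a;o[:373,400:]=b
cv2.imwrite('pics/crop.png',o)
E
```

```text
(no output)
```

View pics/crop.png

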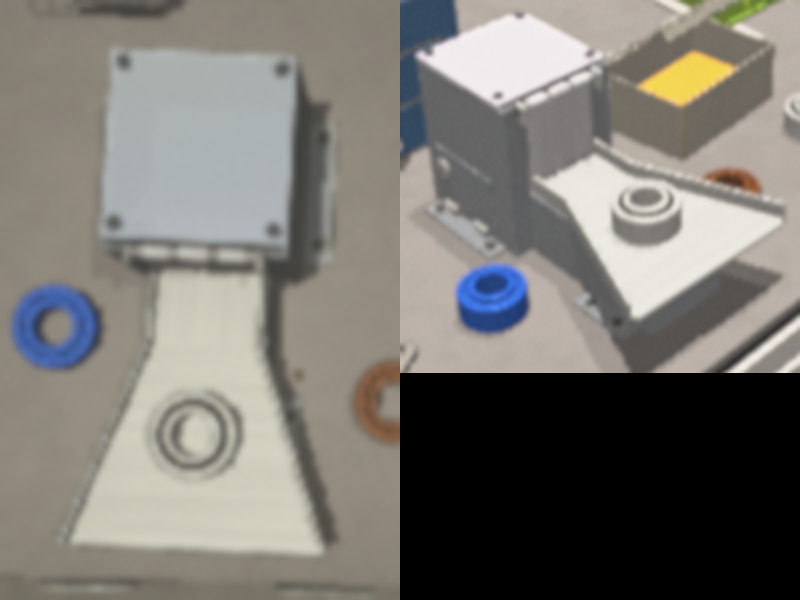

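The crop confirms a grey steel ring on the tray (top 263.5,233.5). Tray front corners are at top (232,261) and (296.5,263), lid corners at (243,137), (290,139), (241,185) and (287,187).

Run:
```python
from h import *
np.set_printoptions(precision=4,suppress=True)
print('bearing top',tri((292.6,254.2),(263.5,233.5)), onz('top',(263.5,233.5),.086),onz('scene',(292.6,254.2),.086))
L=onz('top',(232,260.75),.066);Rr=onz('top',(296.5,263.25),.066)
print('front',L,Rr,tri((285.5,299.2),(232,260.75)),tri((343.6,258.7),(296.5,263.25)))
C=[onz('top',p,.143) for p in((243,137),(289.75,139.25),(240.75,185),(287,187))]
print(np.array(C))
ends=(L+Rr)/2; lid=sum(C)/4; d=lid-ends; print('dir front->lid',np.arctan2(d[1],d[0]),np.linalg.norm(d[:2]))
w=L-Rr; print('front normal',np.arctan2(-w[0],w[1]), np.linalg.norm(w))
for a,b in((0,2),(1,3)):
  v=C[a]-C[b];print('lid side',np.arctan2(v[1],v[0]),np.linalg.norm(v))
v=C[0]-C[1];print(np.arctan2(-v[0],v[1]),np.linalg.norm(v)); v=C[2]-C[3];print(np.arctan2(-v[0],v[1]))
```

```text
bearing top (array([0.451 , 0.1608, 0.0831]), np.float64(0.001886688017677749)) [0.4516 0.1611 0.086 ] [0.4474 0.1628 0.086 ]
front [0.3865 0.2348 0.066 ] [0.3846 0.0841 0.066 ] (array([0.3869, 0.2372, 0.0582]), np.float64(0.002524986863569384)) (array([0.3844, 0.0841, 0.0649]), np.float64(0.0002634557546254893))
[[0.6625 0.2068 0.143 ]
 [0.6602 0.1035 0.143 ]
 [0.5556 0.2072 0.143 ]
 [0.5539 0.106  0.143 ]]
dir front->lid -0.016094210730470748 0.2224928870447032
front normal -0.012722055858685927 0.1506281575946669
lid side -0.0030333486022954136 0.10687348037968372
lid side -0.02374451690538642 0.10636118963730738
-0.02190336790740203 0.10339499751242415
-0.017026639008456176
```

```bash
cat >> h.py <<'E'
from scipy.spatial.transform import Rotation as Ro
from plant import state
O=np.array([.5535,.1568,0]);YAW=-.016
B=Ro.from_euler('z',YAW)
def Rt(lean,yaw=0): return B*Ro.from_euler('z',yaw)*Ro.from_euler('x',np.pi)*Ro.from_euler('y',lean)
def go(x,y,z,lean):   # box-frame target, mm / deg
    s=state();q=np.array(s['tool_rot']);R0=Ro.from_quat(q[[1,2,3,0]])
    p=O+B.apply(np.array([x,y,z])/1e3);d=R0.inv().apply(p-s['tool_pos'])/.8
    r=(R0.inv()*Rt(np.radians(lean))).as_rotvec()/1.5
    print('d',d.round(4),'r',r.round(4))
def here():
    s=state();q=np.array(s['tool_rot']);R=Ro.from_quat(q[[1,2,3,0]]);z=B.inv().apply(R.apply([0,0,1]));xx=B.inv().apply(R.apply([1,0,0]))
    print('t',round(s['time'],2),'box mm',(B.inv().apply(s['tool_pos']-O)*1e3).round(1),'lean',round(np.degrees(np.arctan2(z[0],-z[2])),1),'side',round(np.degrees(z[1]),1),'yaw',round(np.degrees(xx[1]),1),'F',np.round(s['contact_force'],1),'w',round(s['gripper_width'],2),'j',np.round(s['joint_pos'],2))
E
python3 -c "
from h import *
here();go(-103,-400,230,0)"; python3 -m inch -h 2>&1 | head -5
```

```text
t 0.5 box mm [-339.1 -753.6  231.2] lean -0.0 side 0.0 yaw 19.4 F [0.1 0.6 0.8] w 1.0 j [-1.36  0.05  1.61  0.    1.48 -0.12]
d [ 0.4275 -0.3158  0.0016] r [-1.000e-04 -0.000e+00  2.305e-01]
invalid input: not JSON, or not a number
```

```bash
python3 -m inch '[{"dx":0.427,"dy":-0.316,"rz":0.23},{"dx":0.427,"dy":-0.316,"rz":0.23},{"dx":0.427,"dy":-0.316,"rz":0.23},{"dx":0.427,"dy":-0.316,"rz":0.23},{"dx":0.427,"dy":-0.316,"rz":0.23}]' -0.65; python3 -c "
from h import *
here();go(-140,-200,230,0)"
```

```text
t 0.5 box mm [-339.1 -753.6  231.2] lean -0.0 side 0.0 yaw 19.4 F [0.1 0.6 0.8] w 1.0 j [-1.36  0.05  1.61  0.    1.48 -0.12]
d [ 0.4687 -0.5667  0.0016] r [-1.000e-04 -0.000e+00  2.305e-01]validation failed for argument at $[0]...
```

```bash
python3 -m inch '[{"dx":0.427,"dy":-0.316,"dz":0,"rx":0,"ry":0,"rz":0.23},{"dx":0.427,"dy":-0.316,"dz":0,"rx":0,"ry":0,"rz":0.23},{"dx":0.427,"dy":-0.316,"dz":0,"rx":0,"ry":0,"rz":0.23},{"dx":0.427,"dy":-0.316,"dz":0,"rx":0,"ry":0,"rz":0.23},{"dx":0.427,"dy":-0.316,"dz":0,"rx":0,"ry":0,"rz":0.23}]' -0.65; python3 -c "
from h import *
here();go(-140,-200,230,0)"
```

```text
time: 1.0
tool_pos: [0.3451, -0.3839, 0.2315]
tool_rot: [0.0, 1.0, -0.008, 0.0]
contact_force: [1.1, 0.1, 0.1]
gripper_width: 0.177
grasp_force: 0.0
t 1.0 box mm [-199.7 -544.   231.5] lean 0.0 side -0.0 yaw 0.0 F [1.1 0.1 0.1] w 0.18 j [-0.98 -0.21  1.86  0.    1.49  0.6 ]
d [ 0.0747 -0.4299  0.0017] r [ 0.0004 -0.0004  0.0001]
```

```bash
python3 -m inch '[{"dx":0.075,"dy":-0.43,"dz":0,"rx":0,"ry":0,"rz":0},{"dx":0.075,"dy":-0.43,"dz":0,"rx":0,"ry":0,"rz":0},{"dx":0.075,"dy":-0.43,"dz":0,"rx":0,"ry":0,"rz":0},{"dx":0.075,"dy":-0.43,"dz":0,"rx":0,"ry":0,"rz":0},{"dx":0.075,"dy":-0.43,"dz":0,"rx":0,"ry":0,"rz":0}]' ; python3 -c "
from h import *
here();go(-155,2,180,20)"
```

```text
time: 1.5
tool_pos: [0.3911, -0.1381, 0.2316]
tool_rot: [0.0, 1.0, -0.008, 0.001]
contact_force: [0.3, 0.3, -0.3]
gripper_width: 0.177
grasp_force: 0.0
t 1.5 box mm [-157.7 -297.4  231.6] lean 0.1 side -0.0 yaw 0.0 F [ 0.3  0.3 -0.3] w 0.18 j [-0.52 -0.49  2.07  0.    1.56  1.07]
d [ 0.0033 -0.3743  0.0644] r [3.000e-04 2.318e-01 1.000e-04]
```

```bash
python3 -m inch '[{"dx":0.003,"dy":-0.374,"dz":0,"rx":0,"ry":0.1,"rz":0},{"dx":0.003,"dy":-0.374,"dz":0,"rx":0,"ry":0.2,"rz":0},{"dx":0.003,"dy":-0.374,"dz":0.03,"rx":0,"ry":0.23,"rz":0},{"dx":0.003,"dy":-0.374,"dz":0.06,"rx":0,"ry":0.23,"rz":0},{"dx":0.003,"dy":-0.374,"dz":0.06,"rx":0,"ry":0.23,"rz":0}]' ; python3 -c "
from h import *
here();go(-150,2,120,30)"
```

```text
time: 2.0
tool_pos: [0.3965, 0.1077, 0.1994]
tool_rot: [0.001, 0.985, -0.008, 0.174]
contact_force: [1.1, -0.4, -0.7]
gripper_width: 0.174
grasp_force: 0.0
t 2.0 box mm [-156.2  -51.6  199.4] lean 20.1 side 0.0 yaw 0.0 F [ 1.1 -0.4 -0.7] w 0.17 j [ 0.11 -0.79  2.33 -0.05  1.25  1.71]
d [-0.0268 -0.067   0.0959] r [-4.000e-04  1.154e-01  1.000e-04]
```

```bash
python3 -c "
from h import *
go(-150,3,115,20)"
```

```text
d [-0.029  -0.0682  0.1018] r [-0.0004 -0.0009  0.0001]
```

```bash
python3 -m inch '[{"dx":-0.002,"dy":-0.068,"dz":0.01,"rx":0,"ry":0,"rz":0},{"dx":-0.029,"dy":-0.068,"dz":0.102,"rx":0,"ry":0,"rz":0},{"dx":-0.029,"dy":-0.068,"dz":0.102,"rx":0,"ry":0,"rz":0},{"dx":-0.029,"dy":-0.068,"dz":0.102,"rx":0,"ry":0,"rz":0},{"dx":-0.029,"dy":-0.068,"dz":0.102,"rx":0,"ry":0,"rz":0}]'
python3 - <<'E'
from h import *
import cv2
here();go(-150,3,72,20)
for c in('top','scene'):
    f=optics.grab_frame(c);cv2.imwrite(f'pics/{c}1.png',f[:,:,::-1])
a=cv2.imread('pics/top1.png')[125:275,215:315];b=cv2.imread('pics/scene1.png')[180:320,200:350]
o=np.zeros((600,800,3),np.uint8);o[:,:400]=cv2.resize(a,None,fx=4,fy=4);o[:373,400:]=cv2.resize(b,(400,373));cv2.imwrite('pics/c1.png',o)
E
```

```text
time: 2.5
tool_pos: [0.4035, 0.1602, 0.1142]
tool_rot: [0.001, 0.985, -0.008, 0.172]
contact_force: [0.0, 0.2, 0.9]
gripper_width: 0.177
grasp_force: 0.0
t 2.5 box mm [-150.     1.   114.2] lean 19.8 side 0.0 yaw 0.0 F [0.  0.2 0.9] w 0.18 j [ 0.27 -0.59  2.36 -0.11  1.04  1.89]
d [-0.0178 -0.0025  0.0496] r [-0.0001  0.0027  0.0005]
```

View pics/c1.png

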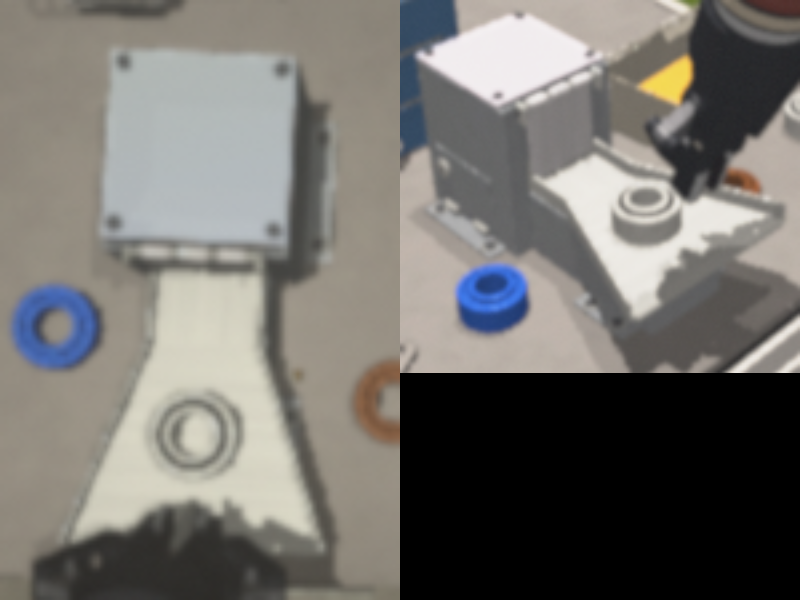

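The fingers are behind the bearing (crop 194,434), clear of it, and the tray is undisturbed. Next I lower to 70 mm.

```bash
python3 -m inch '[{"dx":-0.009,"dy":-0.002,"dz":0.025,"rx":0,"ry":0,"rz":0},{"dx":-0.018,"dy":-0.002,"dz":0.05,"rx":0,"ry":0,"rz":0},{"dx":-0.018,"dy":-0.002,"dz":0.05,"rx":0,"ry":0,"rz":0}]'
python3 - <<'E'
from h import *
here();go(-70,2,72,20);go(-70,2,72,35)
E
```

```text
time: 2.9
tool_pos: [0.4028, 0.161, 0.0704]
tool_rot: [0.002, 0.985, -0.008, 0.171]
contact_force: [0.4, -0.5, -0.4]
gripper_width: 0.177
grasp_force: 0.0
t 2.9 box mm [-150.7    1.8   70.4] lean 19.6 side -0.0 yaw -0.0 F [ 0.4 -0.5 -0.4] w 0.18 j [ 0.27 -0.52  2.4  -0.12  0.94  1.91]
d [ 0.0957 -0.0004  0.032 ] r [ 0.0005  0.0041 -0.0005]
d [ 0.0957 -0.0004  0.032 ] r [ 0.0006  0.1786 -0.0004]
```

```bash
python3 -m inch '[{"dx":0.01,"dy":0,"dz":0.003,"rx":0,"ry":0.02,"rz":0},{"dx":0.02,"dy":0,"dz":0.006,"rx":0,"ry":0.04,"rz":0},{"dx":0.03,"dy":0,"dz":0.01,"rx":0,"ry":0.06,"rz":0},{"dx":0.039,"dy":0,"dz":0.013,"rx":0,"ry":0.08,"rz":0},{"dx":0.048,"dy":0,"dz":0.016,"rx":0,"ry":0.09,"rz":0}]'
python3 - <<'E'
from h import *
import cv2
here();go(-70,2,72,34)
for c in('top','scene'):
    f=optics.grab_frame(c);cv2.imwrite(f'pics/{c}2.png',f[:,:,::-1])
a=cv2.imread('pics/top2.png')[125:275,215:315];b=cv2.imread('pics/scene2.png')[180:320,200:350]
o=np.zeros((600,800,3),np.uint8);o[:,:400]=cv2.resize(a,None,fx=4,fy=4);o[:373,400:]=cv2.resize(b,(400,373));cv2.imwrite('pics/c2.png',o)
E
```

```text
time: 3.4
tool_pos: [0.4452, 0.161, 0.0743]
tool_rot: [0.002, 0.971, -0.008, 0.239]
contact_force: [-0.6, 0.5, -1.2]
gripper_width: 0.173
grasp_force: 0.5
t 3.4 box mm [-108.4    2.5   74.3] lean 27.7 side 0.0 yaw -0.0 F [-0.6  0.5 -1.2] w 0.17 j [ 0.27 -0.48  2.39 -0.19  0.77  1.96]
d [0.0412 0.0006 0.0248] r [-0.0004  0.0734 -0.0004]
```

View pics/c2.png

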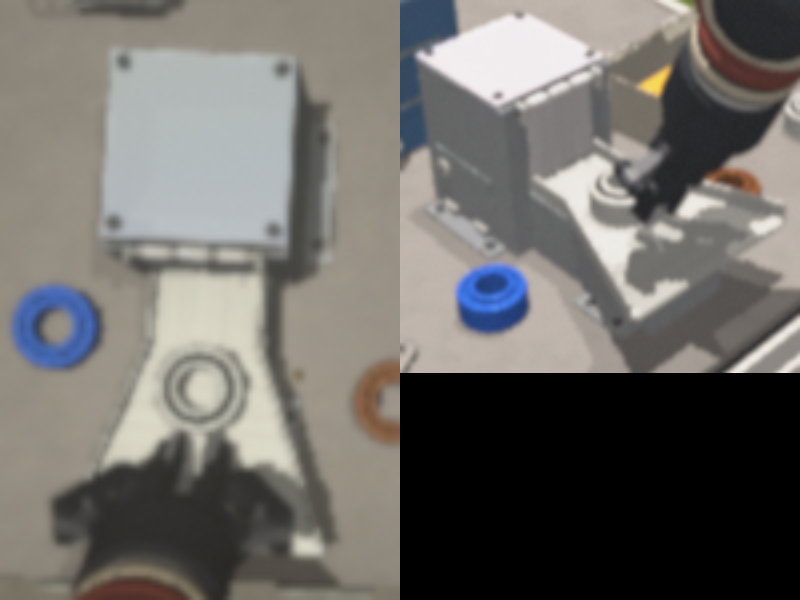

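The bearing is pushed squarely (top crop 205,388), the fingers sit evenly behind it, and it is centred to within about 2 mm of the lane. I keep pushing.

```bash
python3 -m inch '[{"dx":0.008,"dy":0,"dz":0.006,"rx":0,"ry":0.02,"rz":0},{"dx":0.016,"dy":0.001,"dz":0.011,"rx":0,"ry":0.04,"rz":0},{"dx":0.024,"dy":0.001,"dz":0.016,"rx":0,"ry":0.06,"rz":0},{"dx":0.033,"dy":0.001,"dz":0.021,"rx":0,"ry":0.073,"rz":0},{"dx":0.041,"dy":0.002,"dz":0.025,"rx":0,"ry":0.073,"rz":0}]'
python3 - <<'E'
from h import *
import cv2
here();go(-40,1,72,34)
f=optics.grab_frame('top');cv2.imwrite('pics/top3.png',f[:,:,::-1])
a=f[125:275,215:315,::-1];cv2.imwrite('pics/c3.png',cv2.resize(a,None,fx=4,fy=4))
E
```

```text
time: 4.0
tool_pos: [0.4827, 0.1592, 0.0704]
tool_rot: [0.002, 0.957, -0.007, 0.291]
contact_force: [-2.4, 1.2, 1.0]
gripper_width: 0.176
grasp_force: 1.3
t 4.0 box mm [-70.8   1.2  70.4] lean 33.8 side 0.0 yaw 0.0 F [-2.4  1.2  1. ] w 0.18 j [ 0.25 -0.4   2.37 -0.26  0.61  2.01]
d [0.0331 0.0003 0.0198] r [-0.0005  0.0021  0.0004]
```

View pics/c3.png

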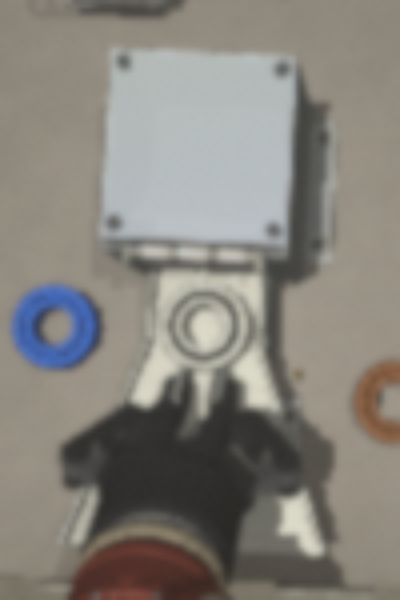

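The bearing is entering the lane (205,327), slightly left of the centre at 211 but inside the guides. I carry on with a slight shift to the right.

```bash
python3 -m inch '[{"dx":0.009,"dy":0.001,"dz":0.005,"rx":0,"ry":0,"rz":0},{"dx":0.017,"dy":0.001,"dz":0.01,"rx":0,"ry":0,"rz":0},{"dx":0.025,"dy":0.002,"dz":0.015,"rx":0,"ry":0,"rz":0},{"dx":0.033,"dy":0.002,"dz":0.02,"rx":0,"ry":0,"rz":0},{"dx":0.041,"dy":0.002,"dz":0.025,"rx":0,"ry":0,"rz":0}]'
python3 - <<'E'
from h import *
here();go(-10,0,72,34)
E
```

```text
time: 4.55
tool_pos: [0.521, 0.1567, 0.0708]
tool_rot: [0.002, 0.957, -0.007, 0.29]
contact_force: [-0.9, -0.0, -0.7]
gripper_width: 0.176
grasp_force: 0.7
t 4.55 box mm [-32.5  -0.6  70.8] lean 33.7 side 0.0 yaw 0.0 F [-0.9 -0.  -0.7] w 0.18 j [ 0.22 -0.29  2.29 -0.24  0.57  1.98]
d [ 0.0242 -0.0007  0.0144] r [-0.0001  0.0031  0.0004]
```

```bash
python3 -m inch '[{"dx":0.005,"dy":0,"dz":0.003,"rx":0,"ry":0,"rz":0},{"dx":0.01,"dy":0,"dz":0.006,"rx":0,"ry":0,"rz":0},{"dx":0.016,"dy":0,"dz":0.009,"rx":0,"ry":0,"rz":0},{"dx":0.022,"dy":0,"dz":0.013,"rx":0,"ry":0,"rz":0},{"dx":0.028,"dy":0,"dz":0.016,"rx":0,"ry":0,"rz":0}]'
python3 - <<'E'
from h import *
import cv2
here();go(4,0,72,34)
for c in('top','scene'):
    f=optics.grab_frame(c);cv2.imwrite(f'pics/{c}4.png',f[:,:,::-1])
a=cv2.imread('pics/top4.png')[125:275,215:315];b=cv2.imread('pics/scene4.png')[180:320,200:350]
o=np.zeros((600,800,3),np.uint8);o[:,:400]=cv2.resize(a,None,fx=4,fy=4);o[:373,400:]=cv2.resize(b,(400,373));cv2.imwrite('pics/c4.png',o)
E
```

```text
time: 5.05
tool_pos: [0.5468, 0.1566, 0.0732]
tool_rot: [0.002, 0.957, -0.007, 0.291]
contact_force: [-2.5, 0.0, 1.9]
gripper_width: 0.175
grasp_force: 1.1
t 5.05 box mm [-6.7 -0.4 73.2] lean 33.8 side 0.0 yaw 0.0 F [-2.5  0.   1.9] w 0.18 j [ 0.21 -0.22  2.24 -0.23  0.56  1.96]
d [ 0.0102 -0.0004  0.0087] r [-0.0004  0.0022  0.0005]
```

View pics/c4.png

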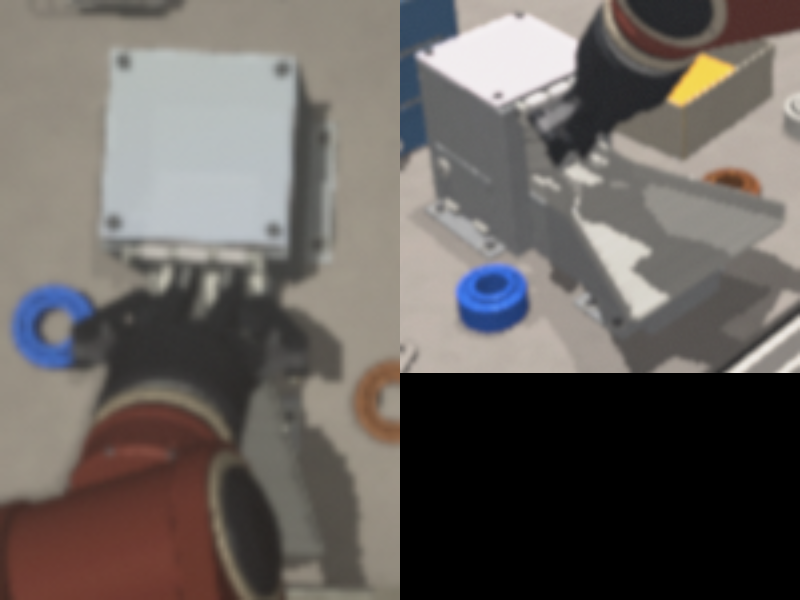

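The fingers are under the hinge with the knuckles just short of the brackets, and the force is low. I push the last bit in small rows.

```bash
python3 -m inch '[{"dx":0.002,"dy":0,"dz":0.003,"rx":0,"ry":0,"rz":0},{"dx":0.005,"dy":0,"dz":0.006,"rx":0,"ry":0,"rz":0},{"dx":0.007,"dy":0,"dz":0.008,"rx":0,"ry":0,"rz":0},{"dx":0.009,"dy":0,"dz":0.009,"rx":0,"ry":0,"rz":0},{"dx":0.009,"dy":0,"dz":0.009,"rx":0,"ry":0,"rz":0}]'
python3 - <<'E'
from h import *
here();go(9,0,72,34)
E
```

```text
time: 5.65
tool_pos: [0.5564, 0.1563, 0.0708]
tool_rot: [0.002, 0.957, -0.007, 0.29]
contact_force: [1.2, -0.1, 0.0]
gripper_width: 0.176
grasp_force: 0.1
t 5.65 box mm [ 2.9 -0.5 70.8] lean 33.8 side 0.0 yaw 0.0 F [ 1.2 -0.1  0. ] w 0.18 j [ 0.2  -0.19  2.22 -0.23  0.55  1.95]
d [ 0.0072 -0.0006  0.0031] r [-0.0002  0.0027  0.0004]
```

```bash
python3 -m inch '[{"dx":0.003,"dy":0,"dz":0.001,"rx":0,"ry":0,"rz":0},{"dx":0.006,"dy":0,"dz":0.003,"rx":0,"ry":0,"rz":0},{"dx":0.008,"dy":0,"dz":0.004,"rx":0,"ry":0,"rz":0},{"dx":0.008,"dy":0,"dz":0.004,"rx":0,"ry":0,"rz":0}]'
python3 - <<'E'
from h import *
here();go(-80,0,80,34)
E
```

```text
time: 6.05
tool_pos: [0.5616, 0.1558, 0.0696]
tool_rot: [0.003, 0.958, -0.008, 0.288]
contact_force: [-2.6, -1.1, -3.9]
gripper_width: 0.175
grasp_force: 0.1
t 6.05 box mm [ 8.1 -0.9 69.6] lean 33.5 side -0.0 yaw 0.0 F [-2.6 -1.1 -3.9] w 0.18 j [ 0.2  -0.17  2.2  -0.23  0.55  1.95]
d [-0.0847 -0.0011 -0.0717] r [0.0004 0.0057 0.0002]
```

```bash
python3 -m inch '[{"dx":-0.015,"dy":0,"dz":-0.01,"rx":0,"ry":0,"rz":0},{"dx":-0.034,"dy":0,"dz":-0.023,"rx":0,"ry":0,"rz":0},{"dx":-0.053,"dy":0,"dz":-0.036,"rx":0,"ry":0,"rz":0},{"dx":-0.072,"dy":0,"dz":-0.049,"rx":0,"ry":0,"rz":0},{"dx":-0.091,"dy":0,"dz":-0.062,"rx":0,"ry":0,"rz":0}]'
python3 - <<'E'
from h import *
here();go(-140,0,180,20)
E
```

```text
time: 6.55
tool_pos: [0.4755, 0.1577, 0.0735]
tool_rot: [0.002, 0.956, -0.007, 0.292]
contact_force: [1.0, 0.6, -0.2]
gripper_width: 0.175
grasp_force: 0.0
t 6.55 box mm [-78.1  -0.3  73.5] lean 33.9 side 0.1 yaw 0.0 F [ 1.   0.6 -0.2] w 0.18 j [ 0.25 -0.43  2.39 -0.26  0.62  2.01]
d [ 0.01   -0.0005 -0.1537] r [-0.0006 -0.1619  0.0006]
```

```bash
python3 -m inch '[{"dx":0.003,"dy":0,"dz":-0.05,"rx":0,"ry":-0.05,"rz":0},{"dx":0.007,"dy":0,"dz":-0.1,"rx":0,"ry":-0.1,"rz":0},{"dx":0.01,"dy":0,"dz":-0.154,"rx":0,"ry":-0.16,"rz":0},{"dx":0.01,"dy":0,"dz":-0.154,"rx":0,"ry":-0.16,"rz":0},{"dx":0.01,"dy":0,"dz":-0.154,"rx":0,"ry":-0.16,"rz":0}]'
python3 - <<'E'
from h import *
import cv2
here();go(-160,-200,220,10)
for c in('top','scene'):
    f=optics.grab_frame(c);cv2.imwrite(f'pics/{c}5.png',f[:,:,::-1])
a=cv2.imread('pics/top5.png')[125:275,215:315];b=cv2.imread('pics/scene5.png')[180:320,200:350]
o=np.zeros((600,800,3),np.uint8);o[:,:400]=cv2.resize(a,None,fx=4,fy=4);o[:373,400:]=cv2.resize(b,(400,373));cv2.imwrite('pics/c5.png',o)
E
```

```text
time: 7.05
tool_pos: [0.4149, 0.1588, 0.1822]
tool_rot: [0.001, 0.984, -0.007, 0.177]
contact_force: [-0.6, -1.1, -1.0]
gripper_width: 0.173
grasp_force: 0.0
t 7.05 box mm [-138.6   -0.2  182.2] lean 20.4 side 0.1 yaw 0.0 F [-0.6 -1.1 -1. ] w 0.17 j [ 0.26 -0.64  2.28 -0.1   1.16  1.87]
d [-0.0088  0.2496 -0.054 ] r [-0.001  -0.1205  0.0004]
```

View pics/c5.png

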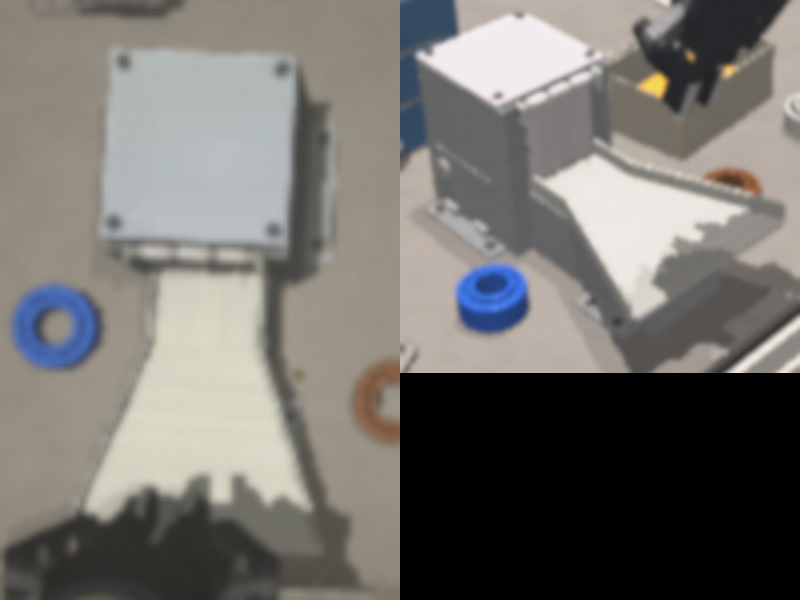

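The tray is empty and the flap (scene crop 555,130) looks shut. I wait a little and compare its pixels with the start picture.

```bash
python3 -m inch '[{"dx":0,"dy":0,"dz":-0.03,"rx":0,"ry":0,"rz":0},{"dx":0,"dy":0,"dz":-0.03,"rx":0,"ry":0,"rz":0},{"dx":0,"dy":0,"dz":-0.03,"rx":0,"ry":0,"rz":0},{"dx":0,"dy":0,"dz":-0.03,"rx":0,"ry":0,"rz":0},{"dx":0,"dy":0,"dz":-0.03,"rx":0,"ry":0,"rz":0}]' >/dev/null; python3 -m inch '[{"dx":0,"dy":0,"dz":0,"rx":0,"ry":0,"rz":0},{"dx":0,"dy":0,"dz":0,"rx":0,"ry":0,"rz":0},{"dx":0,"dy":0,"dz":0,"rx":0,"ry":0,"rz":0},{"dx":0,"dy":0,"dz":0,"rx":0,"ry":0,"rz":0},{"dx":0,"dy":0,"dz":0,"rx":0,"ry":0,"rz":0}]'
python3 - <<'E'
from h import *
import cv2
here()
a=cv2.imread('pics/scene0.png').astype(int);m=cv2.imread('pics/scene4.png').astype(int);b=optics.grab_frame('scene')[:,:,::-1].astype(int)
s=np.s_[215:245,248:272]
print('flap diff now',abs(a-b)[s].mean(),abs(a-b)[s].max(),'while open',abs(a-m)[s].mean())
t0=cv2.imread('pics/top0.png').astype(int);t=optics.grab_frame('top')[:,:,::-1].astype(int)
s=np.s_[205:250,345:385];print('good bearings diff',abs(t0-t)[s].mean())
E
```

```text
time: 8.15
tool_pos: [0.4052, 0.1586, 0.202]
tool_rot: [0.001, 0.985, -0.007, 0.174]
contact_force: [0.0, -0.9, 0.2]
gripper_width: 0.178
grasp_force: 0.0
t 8.15 box mm [-148.3   -0.6  202. ] lean 20.0 side 0.0 yaw 0.0 F [ 0.  -0.9  0.2] w 0.18 j [ 0.26 -0.68  2.27 -0.1   1.22  1.87]
flap diff now 0.7847222222222222 7 while open 41.86064814814815
good bearings diff 5.772407407407408
```

Run:
```python
from plant import nets,ticket,optics
optics.grab_frame('top')
n=[d['bbox'][:2] for k in('good_bearing_1','bearing') for d in nets.boxes_of('top',k)]
print([[round(float(v)) for v in x] for x in n])
ok=all(any(abs(x[0]-u)<5 and abs(x[1]-v)<5 for x in n) for u,v in((359,238),(371,216)))
print(ok)
if ok: print(ticket.job_done())
```

```text
[[357, 240], [372, 217], [412, 198], [229, 208], [314, 227]]
True
the job is handed in; nothing more can be done
None
```

The rejected bearing was pushed through the flap and dropped into the box, the flap swung shut (pixels match the start), both good bearings stayed within a few pixels of where they stood, and the job is handed in (no verdict was returned).

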